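Unlock the blank jig and close its stop on the bamboo blank

ROBOT

A 6-joint arm with a two-finger parallel gripper is mounted at the origin on the work surface. World frame = base frame: x ahead of the robot, y to its left, z up, the work surface at z = 0. Lengths are in m, angles in rad, forces in N, time in s.
With the tool pointing down it reaches from about 0.375 to 0.925 m from the base axis. Payload 5.7 kg.
Tool frame: the origin (TCP) lies on the centre line of the jaws, within the pads' length; the fingertips stand 19 mm ahead of it and the grasp point (between the pads) is the TCP (tips_ahead is the distance from the TCP to the fingertips, in m); z points along the fingers, y is the line along which they close (so a half turn about z gives the same grasp; the last joint's range is limited). The gripper opens to 85 mm and grips with 20 to 120 N. Pads are 22 mm wide; open, the fingers measure 114 mm over their backs; the gripper's body (76 mm by 85 mm) begins 54 mm behind the grasp point. The pads swing forward as they close: fully open they stand 13 mm farther back than shut.
Start: joints at [1.177, 0.359, 1.51, -0, 1.272, -0.115], TCP at [0.165, 0.577, 0.25] pointing down, gripper open.
Joint ranges: [-2.97, 2.97], [-1.01, 2.36], [0.21, 2.38], [-0.96, 4.11], [0.2, 2.71], [-2.98, 2.98]. Speed limits (rad/s): [2.39, 2.39, 3.14, 3.14, 3.14, 3.14].

INTERFACE

Orientations are given as a unit quaternion [x, y, z, w].
In Python, from workcell import * gives the robot as it stands. The module is installed in compiled form; this text tells all that it offers.
- The arm moves only by the shell command python3 -m crank 'ROWS' [FORCE]. ROWS is JSON, a list of rows, each an object with "linear": the shift along the world's x, y, z in mm, a list of three; "twist": the turn, a rotation vector about the world's x, y, z in degrees, a list of three; "claw": the closure, from 0 (fully open) to 1 (shut). In form: [{"linear": [x, y, z], "twist": [ax, ay, az], "claw": claw}, ...]. A call has exactly 5 rows; each row shifts and turns the commanded pose from where the row before left it; what a row does not reach is not made up. A row lasts 1/12 s, in which the tool goes at most 41.7 mm and 7.16 degrees, less where a joint would pass 70% of its speed; a pose out of reach is approached as far as the arm can. A call with a gripper value outside its range is refused whole. The fingers move at their own pace and stop on an object; FORCE is the grip in N (left out, the last holds). Time passes only in rows, so rows that do not move let the fingers close, or fill a call up. It gives the time, the measured TCP pose, the force, the opening and the grip force at its end, in the units of the state.
- sense(): the state, without advancing time (a new reading comes with each control period).
- capture(name): name is "scene" or "top" or "wrist"; returns (picture, depth): 420x560x3 uint8, red, green, blue; 420x560 float32, m along the optical axis (not along the pixel's ray), 0 where there is no reading.
- calibration(name): a dict with "K" (3x3 intrinsics, pixels), "extrinsics" (4x4, takes a point from camera to world coordinates). Camera axes: x right, y up, looking along -z (the intrinsics and any distortion apply to the point x, -y, -z); pixel columns grow to the right and rows downward; lengths in m; the calibration is good to about 2 mm. A picture is of the moment at which its call begins: read the wrist's pose just before it. calibration takes no time and is no camera call; for the wrist camera it gives the pose at the moment of the call.
- job_done(): hands the job in; it is judged then, once.
The state is a dict: "time": time; "joints": joint angles; "joint_vel": joint speeds; "effort": joint torques, N m; "tool_pos": TCP position; "ee_rot": TCP orientation; "force": force on the tool from outside, world axes, zero at the start; "ft_torque": the same for the moment, N m; "opening": finger opening in m; "finger_force": force on a finger pad.
Only numpy, scipy, OpenCV 4.12 (cv2) and the standard library are available. Lean on these libraries where they do the work, as an engineer would, in place of code of your own. Each camera call takes 0.05 s, during which the arm holds its last target. There are 200 camera calls.

TASK

On the bamboo jig, pull the red spring plunger up and twist it clockwise into its rest notch so that it stays retracted by itself when you let go. Then slide the green stop along to push the bamboo blank home against the steel end fence, pressing it lightly home for a moment so that no gap is left at either end, and leave everything there. Feel your way: do not pull or twist the plunger hard against its stops, never ram the blank, and leave the other things on the bench alone.

Things in the scene. Friction and masses are not known exactly. Their poses are not given: they have to be found in the camera images.
- jig: The jig, fixed to the bench: a wooden board 140 x 370 mm, 20 mm thick, long along its y. Origin: under the board, on the line of the channel; z up. Along its y, from -y to +y: steel end fence, bamboo blank in a channel between two 10 mm high aluminium rails (34 mm apart), green sliding stop, steel bracket (top 50 mm up) with the red plunger at y = +110 mm.
- knob_grip (a point): Middle of the red grip of the plunger, an upright bar 46 mm long (this point's x axis), 14 mm thick (its y axis: pinch it along this) and 30 mm tall, 110 mm above the bench when the plunger is down; z up. The notched brass sleeve under it has a radius of 18 mm and is up to 86 mm above the bench at its tallest.
- plunger (a joint): Lift of the plunger in m: 0 down (its bolt locks the sliding stop, entering 3.5 mm), growing upward. The spring pulls down with 5 N at 0 plus 0.25 N per mm (moving adds 0.06 N per mm/s). The pin clears its deep slot at a lift of 7.5 to 21.5 mm, not measured (screw set). 1.5 mm above that a rubber washer stops it, adding about 15 N per mm; over 15 N on any stop harms it.
- knob (a joint): Turn of the red grip in rad, growing clockwise seen from above: 0 with the cross pin in its deep slot (about 0.06 rad of play); rest notch at 1.31, 2.5 mm lower than the rim the pin slides over. A wall 5 mm taller than that rim stops the pin about 0.07 rad past the notch's middle, and another stops it turning anticlockwise.
- tee: The rigid turning part: red grip, steel stem, cross pin (5 mm thick, 38 mm long, along its x, 62 mm above the bench when down) and bolt nose. Its origin is at the pin, on the stem's axis; z up.
- stop_grip (a point): Grip point of the green sliding stop: in its upright wooden handle, 40 mm along this point's x, 16 mm thick along y (pinch it along y), top 17 mm above this point, the stop's flat top 27 mm below it.
- stop_face (a point): Middle of the flat front face of the sliding stop (faces the jig's -y), 27 mm above the bench, on the channel's line.
- carriage (a joint): Travel of the sliding stop in m: 0 at the start (bolted), grows towards the fence (the jig's -y), at most 0.05. It drags with about 3 N and stays where it is left.
- blank: Loose bamboo blank, 28 mm wide (x), 110 mm long (y, ends at +-55 mm), 14 mm thick, lying in the channel between fence and stop with gaps at both ends. Origin: centre of its underside. 40 to 70 g. Over 25 N on its ends dents it.
- fence: Steel end fence, 30 mm wide, 26 mm tall, rigid. Origin: bottom of the face that meets the blank, which looks along +y. Screw adjusted along the channel by +-8 mm.
- spare: Bystander: darker loose blank 24 x 100 x 12 mm lying on the back ledge of the jig's board. Origin: centre of its underside.
- mug_a: Bystander: clear glass mug, radius 38, height 100 mm, handle at its +y. Origin: centre of its underside.
- mug_b: Bystander: green glass mug, radius 38, height 100 mm, handle at its +y. Origin: centre of its underside.
- flat_brush: Bystander: flat brush with a wooden handle lying on the bench.
- awl: Bystander: awl with a round wooden handle and a steel shank lying on the bench.
- brush_block: Bystander: brown bristle block 70 x 130 x 42 mm. Origin: centre of its underside.
Things that resemble listed ones, but are neither listed nor needed, are in the scene too. What is shaped like the blank but yellow is not meant.

How it is judged:
By the outcome, as a careful person would: the job done as asked, in the order asked, and still so for the second after the job is handed in, with the robot touching nothing.
It also fails if it takes over 72 s, if anything falls off the work surface, if the arm or the gripper's body presses on something with over 40 N, if the wrist force passes 120 N, or if a joint passes its speed limit or range.

## Working session

There is one attempt and no reset: what is moved stays moved. The work goes in short steps, Python scripts to look and compute and a shell command to move; the robot and the scene stay as the last step left them, time stands still between calls to the robot, and variables do not carry over. Pictures are saved under pics/ and viewed, at most 10 in all, crops included, and the job is handed in when it is done.

```bash
mkdir -p pics; cat > h.py <<'E'
from workcell import *
import numpy as np, cv2
def cap(n):
    c=calibration(n); p,d=capture(n); np.savez(n+'.npz',p=p,d=d,K=c['K'],E=c['extrinsics']); return p,d,c
def pts(n):
    f=np.load(n+'.npz'); d=f['d']; K=f['K']; v,u=np.mgrid[:d.shape[0],:d.shape[1]]
    X=np.stack([(u-K[0,2])/K[0,0]*d,-(v-K[1,2])/K[1,1]*d,-d],-1)
    return f['p'],d,X@f['E'][:3,:3].T+f['E'][:3,3]
E
python3 - <<'E'
from h import *
for n in('scene','top'):
    p,d,c=cap(n); cv2.imwrite(f'pics/{n}0.png',p[...,::-1]); print(n,{k:np.round(v,3).tolist() if not isinstance(v,str) else v for k,v in c.items()})
s=sense(); print(s)
E
```

```text
scene {'K': [[428.639, 0.0, 284.996], [0.0, 428.639, 210.172], [0.0, 0.0, 1.0]], 'extrinsics': [[0.535, -0.522, 0.664, 1.173], [0.845, 0.333, -0.419, -0.442], [-0.002, 0.785, 0.619, 0.736], [0.0, 0.0, 0.0, 1.0]]}
top {'K': [[404.185, 0.0, 282.562], [0.0, 404.185, 216.674], [0.0, 0.0, 1.0]], 'extrinsics': [[-0.029, 0.981, -0.192, 0.292], [-0.999, -0.031, -0.007, -0.018], [-0.013, 0.191, 0.981, 1.043], [0.0, 0.0, 0.0, 1.0]]}
{'time': 0.1, 'joints': array([ 1.17687303e+00,  3.59435911e-01,  1.51133067e+00,  3.10292399e-05,
        1.27245968e+00, -1.15090293e-01]), 'joint_vel': array([-1.85822206e-04, -2.60083079e-05, -2.66643566e-03,  6.74897925e-04,
       -2.70656514e-03,  8.38546474e-04]), 'effort': array([-1.03421902e-03, -5.28646660e+01, -2.79351336e+01, -3.02523131e-04,
        4.92253632e-03,  4.84214482e-06]), 'tool_pos': array([0.1649125 , 0.57630078, 0.24953339]), 'ee_rot': array([ 1.38969781e-01,  9.90296285e-01, -7.86757795e-04, -2.19992581e-04]), 'force': array([0.22573423, 0.16590767, 0.11748889]), 'ft_torque': array([-0.03088006,  0.01313044, -0.04045731]), 'finger_force': 0.0, 'opening': 0.08498699907335544}
```

View pics/top0.png

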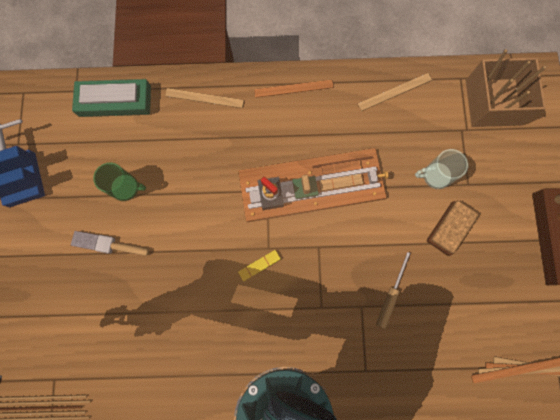

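View pics/scene0.png

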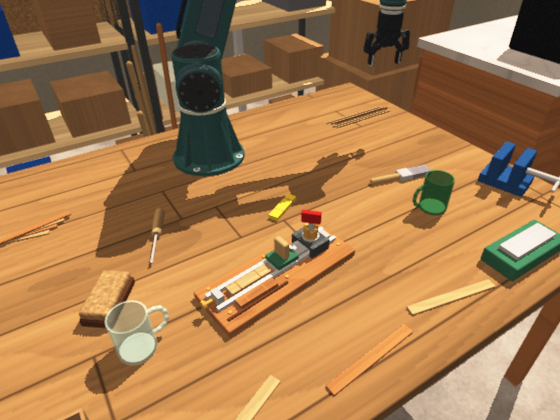

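In the top view the jig spans (240,190)-(385,175), with the red grip at (268,185), the green stop's handle at (306,183), the blank at (350,180) and the fence at (373,175). Things that could be mistaken for the blank: the spare on the ledge (335,165), the yellow one (260,265), and loose strips at (205,97), (293,88) and (395,92). I choose the one in the channel, and will check it in a crop.

```bash
python3 - <<'E'
from h import *
im=[]
for n,(a,b,c,d_) in (('top',(145,225,235,395)),('scene',(200,330,190,360))):
    p,d,X=pts(n); im.append(cv2.resize(p[a:b,c:d_,::-1],(640,int(640*(b-a)/(d_-c))) ,interpolation=cv2.INTER_CUBIC)[:300 if n=='top' else 600])
    h=cv2.cvtColor(p,cv2.COLOR_RGB2HSV).astype(int)
    m=((h[...,0]<6)|(h[...,0]>174))&(h[...,1]>200)&(h[...,2]>120)&(X[...,2]>.07)&(X[...,2]<.14)
    g=(h[...,0]>50)&(h[...,0]<95)&(h[...,1]>80)&(X[...,2]>.02)&(X[...,2]<.06); 
    J=[0]
    for nm,mm in(('red',m),('green',g)):
        q=X[mm]; 
        q=q[np.linalg.norm(q[:,:2]-np.median(q[:,:2],0),axis=1)<.05]
        t=q[q[:,2]>np.percentile(q[:,2],95)-.008]
        r=cv2.minAreaRect((t[:,:2]*1000).astype(np.float32)); print(n,nm,len(q),len(t),q.mean(0).round(4),t.mean(0).round(4),r)
    # upper handle: points 0.055..0.1 non red near jig
    hd=(X[...,2]>.055)&(X[...,2]<.13)&~m; 
    mm=np.zeros_like(hd); mm[a:b,c:d_]=1; q=X[hd&mm]
    from collections import Counter
    lab,k=cv2.connectedComponentsWithStats((hd&mm).astype(np.uint8))[1:3]
    for i in range(1,len(k)):
        if k[i,4]>15: 
            q=X[lab==i]; t=q[q[:,2]>q[:,2].max()-.008]; print('  comp',k[i],q.mean(0).round(4),q[:,2].max().round(4),t.mean(0).round(4),cv2.minAreaRect((t[:,:2]*1000).astype(np.float32)))
    # board edges
    bd=mm&(X[...,2]>.013)&(X[...,2]<.06); print('board',cv2.minAreaRect((X[bd&(X[...,2]<.026)][:,:2]*1000).astype(np.float32)))
cv2.imwrite('pics/c1.png',im[0]);cv2.imwrite('pics/c2.png',im[1])
E
```

```text
top red 12 12 [0.5523 0.0243 0.1249] [0.5523 0.0243 0.1249] ((552.542724609375, 24.229461669921875), (23.1252384185791, 8.414167404174805), 42.60152053833008)
top green 125 122 [0.8045 0.4219 0.0402] [0.8047 0.4211 0.0404] ((803.25048828125, 418.1100769042969), (96.87614440917969, 18.758193969726562), 89.6575698852539)
  comp [301 174   9  19 127] [ 0.5605 -0.0686  0.0854] 0.0938 [ 0.563  -0.0691  0.0895] ((562.8026733398438, -69.31729125976562), (40.36901092529297, 15.84782886505127), 7.276854515075684)
  comp [261 177  18  23 239] [0.546  0.0205 0.099 ] 0.13 [0.5494 0.0183 0.1253] ((550.299072265625, 19.359378814697266), (44.5191650390625, 13.738051414489746), 45.270565032958984)
board ((578.3318481445312, -90.24609375), (141.39178466796875, 374.9578552246094), 7.9565558433532715)
scene red 83 76 [0.5556 0.0195 0.1212] [0.5546 0.0188 0.1229] ((553.48388671875, 19.450298309326172), (42.81222915649414, 16.959619522094727), 46.18668746948242)
scene green 290 76 [0.606  0.3792 0.0397] [0.6089 0.3818 0.0546] ((598.7681884765625, 376.09747314453125), (79.36759948730469, 21.314725875854492), 48.08803939819336)
  comp [301 211  20  29 391] [0.5585 0.0146 0.0881] 0.1229 [0.5571 0.0141 0.1184] ((556.4931030273438, 14.98270034790039), (45.66059875488281, 9.34793472290039), 40.84330749511719)
  comp [274 236  15  22 231] [ 0.5712 -0.0733  0.0763] 0.0909 [ 0.5684 -0.0712  0.087 ] ((567.136474609375, -71.2193603515625), (39.52410888671875, 16.624391555786133), 10.019794464111328)
board ((514.0147705078125, -93.62965393066406), (275.40045166015625, 396.1624755859375), 7.87285041809082)
```

View pics/c1.png

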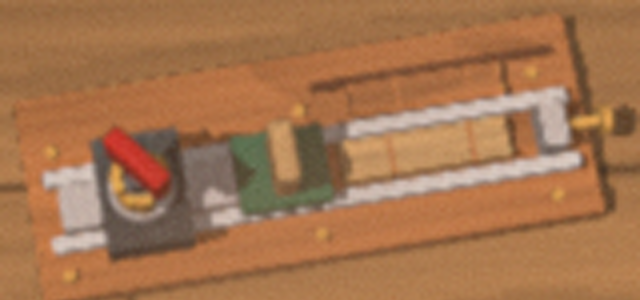

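View pics/c2.png

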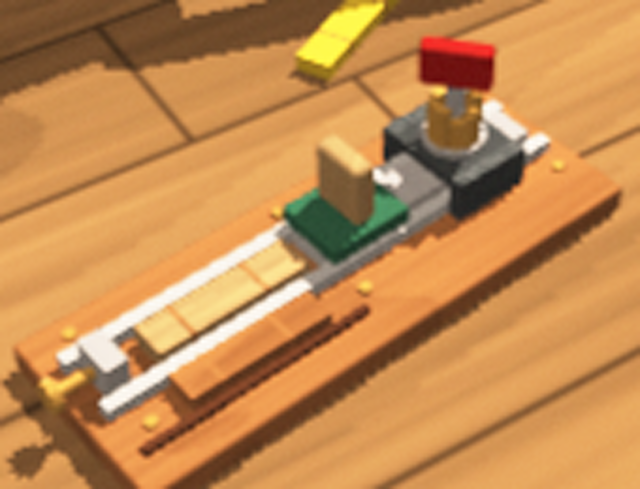

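The crop confirms it: blank in the channel (425,148), with a gap to the fence (553,120), the spare behind it on the ledge (415,90), the red grip diagonal at (135,158), and the wooden handle on the green stop at (285,157). I'll move above the knob, turning the jaws 61° so they pinch across the bar.

```bash

python3 -m crank '[{"linear":[19.35,-27.9,0],"twist":[0,0,3.05],"claw":0.2},{"linear":[19.35,-27.9,0],"twist":[0,0,3.05],"claw":0.2},{"linear":[19.35,-27.9,0],"twist":[0,0,3.05],"claw":0.2},{"linear":[19.35,-27.9,0],"twist":[0,0,3.05],"claw":0.2},{"linear":[19.35,-27.9,0],"twist":[0,0,3.05],"claw":0.2}]' 40
python3 -m crank '[{"linear":[19.35,-27.9,0],"twist":[0,0,3.05],"claw":0.2},{"linear":[19.35,-27.9,0],"twist":[0,0,3.05],"claw":0.2},{"linear":[19.35,-27.9,0],"twist":[0,0,3.05],"claw":0.2},{"linear":[19.35,-27.9,0],"twist":[0,0,3.05],"claw":0.2},{"linear":[19.35,-27.9,0],"twist":[0,0,3.05],"claw":0.2}]'
python3 -m crank '[{"linear":[19.35,-27.9,0],"twist":[0,0,3.05],"claw":0.2},{"linear":[19.35,-27.9,0],"twist":[0,0,3.05],"claw":0.2},{"linear":[19.35,-27.9,0],"twist":[0,0,3.05],"claw":0.2},{"linear":[19.35,-27.9,0],"twist":[0,0,3.05],"claw":0.2},{"linear":[19.35,-27.9,0],"twist":[0,0,3.05],"claw":0.2}]'
python3 -m crank '[{"linear":[19.35,-27.9,0],"twist":[0,0,3.05],"claw":0.2},{"linear":[19.35,-27.9,0],"twist":[0,0,3.05],"claw":0.2},{"linear":[19.35,-27.9,0],"twist":[0,0,3.05],"claw":0.2},{"linear":[19.35,-27.9,0],"twist":[0,0,3.05],"claw":0.2},{"linear":[19.35,-27.9,0],"twist":[0,0,3.05],"claw":0.2}]'
cat > look.py <<'E'
import sys
from h import *
p,d,c=cap('wrist'); s=sense(); print(s['tool_pos'].round(4),s['ee_rot'].round(4),s['force'].round(2))
cv2.imwrite('pics/'+sys.argv[1],p[...,::-1])
p,d,X=pts('wrist'); h=cv2.cvtColor(p,cv2.COLOR_RGB2HSV).astype(int)
m=((h[...,0]<6)|(h[...,0]>174))&(h[...,1]>180)&(h[...,2]>90)&(X[...,2]>.07)&(X[...,2]<.17)
q=X[m]
if len(q)>20:
    zt=np.percentile(q[:,2],95); t=q[q[:,2]>zt-.006]
    r=cv2.minAreaRect((t[:,:2]*1000).astype(np.float32)); v,u=np.nonzero(m); print('red n',len(t),'z',zt.round(4),r,'px',u.mean().round(),v.mean().round(),'med',np.median(t,0).round(4))
E
python3 look.py w1.png
```

```text
time: 0.52
tool_pos: [0.2622, 0.4357, 0.2499]
ee_rot: [0.005, 1.0, -0.0, -0.0]
force: [0.0, -0.5, 0.2]
opening: 0.0686
finger_force: 0.0
time: 0.93
tool_pos: [0.359, 0.2962, 0.2501]
ee_rot: [-0.128, 0.992, -0.0, -0.0]
force: [0.6, -0.4, -0.2]
opening: 0.0679
finger_force: 0.0
time: 1.35
tool_pos: [0.4558, 0.1567, 0.2501]
ee_rot: [-0.258, 0.966, 0.0, -0.0]
force: [0.8, 0.8, -0.1]
opening: 0.0683
finger_force: 0.0
time: 1.77
tool_pos: [0.5525, 0.0172, 0.2499]
ee_rot: [-0.384, 0.923, 0.0, -0.0]
force: [-0.0, 0.6, -0.6]
opening: 0.0686
finger_force: 0.0
[0.5571 0.0122 0.2502] [-0.3847  0.923  -0.0027  0.0011] [ 5.44 -3.86  0.23]
red n 870 z 0.1255 ((550.7093505859375, 18.992509841918945), (44.5227165222168, 13.20280647277832), 44.91873550415039) px 277.0 205.0 med [0.5503 0.0179 0.1243]
```

View pics/w1.png

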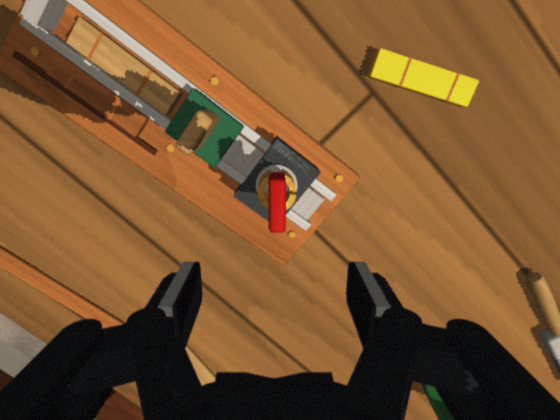

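The wrist view shows the red bar at (277,205), upright in the image and so aligned with the jaws. The yellow lookalike is at (425,78), off the jig. The arm hadn't settled, so I'll go lower, let it settle and measure again.

```bash

python3 -m crank '[{"linear":[0,0,-14],"twist":[0,0,0],"claw":0.2},{"linear":[0,0,-14],"twist":[0,0,0],"claw":0.2},{"linear":[0,0,-14],"twist":[0,0,0],"claw":0.2},{"linear":[0,0,-14],"twist":[0,0,0],"claw":0.2},{"linear":[0,0,-14],"twist":[0,0,0],"claw":0.2}]'
python3 -m crank '[{"linear":[0,0,0],"twist":[0,0,0],"claw":0.2},{"linear":[0,0,0],"twist":[0,0,0],"claw":0.2},{"linear":[0,0,0],"twist":[0,0,0],"claw":0.2},{"linear":[0,0,0],"twist":[0,0,0],"claw":0.2},{"linear":[0,0,0],"twist":[0,0,0],"claw":0.2}]'
python3 look.py w2.png; python3 -c "
from h import *
print(calibration('wrist')['extrinsics'].round(4))"
```

```text
time: 2.23
tool_pos: [0.5517, 0.0189, 0.1793]
ee_rot: [-0.383, 0.924, 0.0, -0.0]
force: [0.6, -0.4, 0.4]
opening: 0.0682
finger_force: 0.0
time: 2.65
tool_pos: [0.5528, 0.0188, 0.1812]
ee_rot: [-0.383, 0.924, -0.0, 0.001]
force: [0.5, -0.5, -0.5]
opening: 0.0683
finger_force: 0.0
[0.5527 0.0188 0.1811] [-3.829e-01  9.238e-01 -4.000e-04  7.000e-04] [-0.2   0.06  0.66]
red n 1399 z 0.1254 ((551.1473388671875, 18.78009033203125), (44.57463836669922, 13.063161849975586), 45.72315979003906) px 276.0 238.0 med [0.551  0.0188 0.1244]
[[-0.7071 -0.6717 -0.221   0.4959]
 [ 0.7072 -0.6722 -0.2192 -0.0382]
 [-0.0013 -0.3113  0.9503  0.3044]
 [ 0.      0.      0.      1.    ]]
```

```bash

python3 -m crank '[{"linear":[-0.3,0,-13.4],"twist":[0,0,0],"claw":0.4},{"linear":[-0.3,0,-13.4],"twist":[0,0,0],"claw":0.4},{"linear":[-0.3,0,-13.4],"twist":[0,0,0],"claw":0.4},{"linear":[-0.3,0,-13.4],"twist":[0,0,0],"claw":0.4},{"linear":[-0.3,0,-13.4],"twist":[0,0,0],"claw":0.4}]'
python3 -m crank '[{"linear":[0,0,0],"twist":[0,0,0],"claw":0.5},{"linear":[0,0,0],"twist":[0,0,0],"claw":0.6},{"linear":[0,0,0],"twist":[0,0,0],"claw":0.7},{"linear":[0,0,0],"twist":[0,0,0],"claw":0.8},{"linear":[0,0,0],"twist":[0,0,0],"claw":1}]' 40
python3 -m crank '[{"linear":[0,0,0],"twist":[0,0,0],"claw":1},{"linear":[0,0,0],"twist":[0,0,0],"claw":1},{"linear":[0,0,0],"twist":[0,0,0],"claw":1},{"linear":[0,0,0],"twist":[0,0,0],"claw":1},{"linear":[0,0,0],"twist":[0,0,0],"claw":1}]' 40
python3 -c "
from h import *
s=sense();print(s['tool_pos'].round(4),s['force'],s['ft_torque'])"
```

```text
time: 3.12
tool_pos: [0.5511, 0.0188, 0.1133]
ee_rot: [-0.383, 0.924, -0.0, 0.001]
force: [1.2, -0.9, 0.2]
opening: 0.0511
finger_force: 0.0
time: 3.53
tool_pos: [0.5512, 0.0191, 0.1145]
ee_rot: [-0.383, 0.924, -0.0, 0.001]
force: [-0.7, 1.2, 2.0]
opening: 0.013
finger_force: 42.0
time: 3.95
tool_pos: [0.5512, 0.0191, 0.1144]
ee_rot: [-0.383, 0.924, -0.0, 0.001]
force: [-1.9, 1.9, 6.5]
opening: 0.0136
finger_force: 42.6
[0.5512 0.0191 0.1144] [-1.88535083  1.88916865  6.45418666] [0.29765251 0.27831263 0.0207973 ]
```

```bash

python3 -m crank '[{"linear":[0,0,1],"twist":[0,0,0],"claw":1},{"linear":[0,0,1],"twist":[0,0,0],"claw":1},{"linear":[0,0,1],"twist":[0,0,0],"claw":1},{"linear":[0,0,0],"twist":[0,0,0],"claw":1},{"linear":[0,0,0],"twist":[0,0,0],"claw":1}]'
python3 -m crank '[{"linear":[0,0,1],"twist":[0,0,0],"claw":1},{"linear":[0,0,1],"twist":[0,0,0],"claw":1},{"linear":[0,0,1],"twist":[0,0,0],"claw":1},{"linear":[0,0,0],"twist":[0,0,0],"claw":1},{"linear":[0,0,0],"twist":[0,0,0],"claw":1}]'
python3 -c "
from h import *
s=sense();print(s['tool_pos'].round(5),s['force'],s['ft_torque'])"
```

```text
time: 4.37
tool_pos: [0.551, 0.019, 0.1161]
ee_rot: [-0.383, 0.924, -0.0, 0.0]
force: [3.5, 3.3, -7.3]
opening: 0.0134
finger_force: 40.7
time: 4.78
tool_pos: [0.551, 0.019, 0.1193]
ee_rot: [-0.383, 0.924, -0.0, 0.0]
force: [3.5, 3.7, -7.5]
opening: 0.0134
finger_force: 40.5
[0.55099 0.01899 0.11935] [ 3.45754877  3.7088169  -7.54285868] [ 0.60837479 -0.76191411  0.05355397]
```

```bash
cat > g.py <<'E'
# measure only: exit code 1 when the pull exceeds the spring law by 2 N
from workcell import sense
import sys
s=sense(); z=s['tool_pos'][2]*1e3; ex=-s['force'][2]-(7.2+.25*(z-116.1)); print(z.round(2),s['force'].round(1),s['ft_torque'].round(2),'excess',ex.round(2)); sys.exit(int(ex>2))
E
python3 -m crank '[{"linear":[0.3,0.3,0.2],"twist":[0,0,0],"claw":1},{"linear":[0,0,0.2],"twist":[0,0,0],"claw":1},{"linear":[0,0,0.2],"twist":[0,0,0],"claw":1},{"linear":[0,0,0.2],"twist":[0,0,0],"claw":1},{"linear":[0,0,0],"twist":[0,0,0],"claw":1}]' >/dev/null && python3 g.py &&
python3 -m crank '[{"linear":[0,0,0.2],"twist":[0,0,0],"claw":1},{"linear":[0,0,0.2],"twist":[0,0,0],"claw":1},{"linear":[0,0,0.2],"twist":[0,0,0],"claw":1},{"linear":[0,0,0.2],"twist":[0,0,0],"claw":1},{"linear":[0,0,0],"twist":[0,0,0],"claw":1}]'  >/dev/null && python3 g.py &&
python3 -m crank '[{"linear":[0,0,0.2],"twist":[0,0,0],"claw":1},{"linear":[0,0,0.2],"twist":[0,0,0],"claw":1},{"linear":[0,0,0.2],"twist":[0,0,0],"claw":1},{"linear":[0,0,0.2],"twist":[0,0,0],"claw":1},{"linear":[0,0,0],"twist":[0,0,0],"claw":1}]'  >/dev/null && python3 g.py &&
python3 -m crank '[{"linear":[0,0,0.2],"twist":[0,0,0],"claw":1},{"linear":[0,0,0.2],"twist":[0,0,0],"claw":1},{"linear":[0,0,0.2],"twist":[0,0,0],"claw":1},{"linear":[0,0,0.2],"twist":[0,0,0],"claw":1},{"linear":[0,0,0],"twist":[0,0,0],"claw":1}]'  >/dev/null && python3 g.py &&
python3 -m crank '[{"linear":[0,0,0.2],"twist":[0,0,0],"claw":1},{"linear":[0,0,0.2],"twist":[0,0,0],"claw":1},{"linear":[0,0,0.2],"twist":[0,0,0],"claw":1},{"linear":[0,0,0.2],"twist":[0,0,0],"claw":1},{"linear":[0,0,0],"twist":[0,0,0],"claw":1}]'  >/dev/null && python3 g.py &&
python3 -m crank '[{"linear":[0,0,0.2],"twist":[0,0,0],"claw":1},{"linear":[0,0,0.2],"twist":[0,0,0],"claw":1},{"linear":[0,0,0.2],"twist":[0,0,0],"claw":1},{"linear":[0,0,0.2],"twist":[0,0,0],"claw":1},{"linear":[0,0,0],"twist":[0,0,0],"claw":1}]'  >/dev/null && python3 g.py &&
python3 -m crank '[{"linear":[0,0,0.2],"twist":[0,0,0],"claw":1},{"linear":[0,0,0.2],"twist":[0,0,0],"claw":1},{"linear":[0,0,0.2],"twist":[0,0,0],"claw":1},{"linear":[0,0,0.2],"twist":[0,0,0],"claw":1},{"linear":[0,0,0],"twist":[0,0,0],"claw":1}]'  >/dev/null && python3 g.py
```

```text
120.11 [ 3.7  3.3 -8. ] [ 0.38 -0.76  0.05] excess -0.16
120.92 [ 4.6  2.  -8.4] [ 0.33 -0.86  0.05] excess -0.01
121.72 [ 3.9  1.8 -8.7] [ 0.27 -0.84  0.01] excess 0.09
122.51 [ 4.2  1.5 -7.9] [ 0.22 -0.94 -0.03] excess -0.89
123.33 [ 5.   1.4 -8.3] [ 0.17 -0.92 -0.01] excess -0.73
124.11 [ 3.4  1.7 -9. ] [ 0.23 -0.92 -0.04] excess -0.21
124.93 [ 4.2  1.6 -8.9] [ 0.15 -0.98 -0.04] excess -0.48
```

```bash

python3 -m crank '[{"linear":[0,0,0.2],"twist":[0,0,0],"claw":1},{"linear":[0,0,0.2],"twist":[0,0,0],"claw":1},{"linear":[0,0,0.2],"twist":[0,0,0],"claw":1},{"linear":[0,0,0.2],"twist":[0,0,0],"claw":1},{"linear":[0,0,0],"twist":[0,0,0],"claw":1}]'  >/dev/null && python3 g.py &&
python3 -m crank '[{"linear":[0,0,0.2],"twist":[0,0,0],"claw":1},{"linear":[0,0,0.2],"twist":[0,0,0],"claw":1},{"linear":[0,0,0.2],"twist":[0,0,0],"claw":1},{"linear":[0,0,0.2],"twist":[0,0,0],"claw":1},{"linear":[0,0,0],"twist":[0,0,0],"claw":1}]'  >/dev/null && python3 g.py &&
python3 -m crank '[{"linear":[0,0,0.2],"twist":[0,0,0],"claw":1},{"linear":[0,0,0.2],"twist":[0,0,0],"claw":1},{"linear":[0,0,0.2],"twist":[0,0,0],"claw":1},{"linear":[0,0,0.2],"twist":[0,0,0],"claw":1},{"linear":[0,0,0],"twist":[0,0,0],"claw":1}]'  >/dev/null && python3 g.py &&
python3 -m crank '[{"linear":[0,0,0.2],"twist":[0,0,0],"claw":1},{"linear":[0,0,0.2],"twist":[0,0,0],"claw":1},{"linear":[0,0,0.2],"twist":[0,0,0],"claw":1},{"linear":[0,0,0.2],"twist":[0,0,0],"claw":1},{"linear":[0,0,0],"twist":[0,0,0],"claw":1}]'  >/dev/null && python3 g.py &&
python3 -m crank '[{"linear":[0,0,0.2],"twist":[0,0,0],"claw":1},{"linear":[0,0,0.2],"twist":[0,0,0],"claw":1},{"linear":[0,0,0.2],"twist":[0,0,0],"claw":1},{"linear":[0,0,0.2],"twist":[0,0,0],"claw":1},{"linear":[0,0,0],"twist":[0,0,0],"claw":1}]'  >/dev/null && python3 g.py &&
python3 -m crank '[{"linear":[0,0,0.2],"twist":[0,0,0],"claw":1},{"linear":[0,0,0.2],"twist":[0,0,0],"claw":1},{"linear":[0,0,0.2],"twist":[0,0,0],"claw":1},{"linear":[0,0,0.2],"twist":[0,0,0],"claw":1},{"linear":[0,0,0],"twist":[0,0,0],"claw":1}]'  >/dev/null && python3 g.py &&
python3 -m crank '[{"linear":[0,0,0.2],"twist":[0,0,0],"claw":1},{"linear":[0,0,0.2],"twist":[0,0,0],"claw":1},{"linear":[0,0,0.2],"twist":[0,0,0],"claw":1},{"linear":[0,0,0.2],"twist":[0,0,0],"claw":1},{"linear":[0,0,0],"twist":[0,0,0],"claw":1}]'  >/dev/null && python3 g.py &&
python3 -m crank '[{"linear":[0,0,0.2],"twist":[0,0,0],"claw":1},{"linear":[0,0,0.2],"twist":[0,0,0],"claw":1},{"linear":[0,0,0.2],"twist":[0,0,0],"claw":1},{"linear":[0,0,0.2],"twist":[0,0,0],"claw":1},{"linear":[0,0,0],"twist":[0,0,0],"claw":1}]'  >/dev/null && python3 g.py &&
python3 -m crank '[{"linear":[0,0,0.2],"twist":[0,0,0],"claw":1},{"linear":[0,0,0.2],"twist":[0,0,0],"claw":1},{"linear":[0,0,0.2],"twist":[0,0,0],"claw":1},{"linear":[0,0,0.2],"twist":[0,0,0],"claw":1},{"linear":[0,0,0],"twist":[0,0,0],"claw":1}]'  >/dev/null && python3 g.py
```

```text
125.68 [ 4.8  1.3 -9.7] [ 0.13 -1.03 -0.01] excess 0.13
126.45 [ 4.7  1.4 -9.5] [ 0.14 -1.01  0.05] excess -0.25
127.24 [ 5.6  1.3 -9.7] [ 0.13 -1.05 -0.02] excess -0.25
128.03 [  5.5   0.  -10.3] [ 0.15 -1.07 -0.03] excess 0.11
128.78 [ 5.2  1.  -9.9] [ 0.15 -1.07 -0.04] excess -0.44
129.56 [  5.2   0.7 -10.3] [ 0.15 -1.12  0.  ] excess -0.31
130.35 [  5.2   1.6 -10. ] [ 0.15 -0.99  0.02] excess -0.79
131.14 [ 5.1  1.6 -9.7] [ 0.14 -1.07 -0.03] excess -1.29
131.9 [  5.    1.1 -11.4] [ 0.17 -1.06 -0.05] excess 0.26
```

```bash

python3 -m crank '[{"linear":[0.3,0,0.2],"twist":[0,0,0],"claw":1},{"linear":[0,0,0.2],"twist":[0,0,0],"claw":1},{"linear":[0,0,0.2],"twist":[0,0,0],"claw":1},{"linear":[0,0,0.2],"twist":[0,0,0],"claw":1},{"linear":[0,0,0],"twist":[0,0,0],"claw":1}]'  >/dev/null && python3 g.py &&
python3 -m crank '[{"linear":[0,0,0.2],"twist":[0,0,0],"claw":1},{"linear":[0,0,0.2],"twist":[0,0,0],"claw":1},{"linear":[0,0,0.2],"twist":[0,0,0],"claw":1},{"linear":[0,0,0.2],"twist":[0,0,0],"claw":1},{"linear":[0,0,0],"twist":[0,0,0],"claw":1}]'  >/dev/null && python3 g.py &&
python3 -m crank '[{"linear":[0,0,0.2],"twist":[0,0,0],"claw":1},{"linear":[0,0,0.2],"twist":[0,0,0],"claw":1},{"linear":[0,0,0.2],"twist":[0,0,0],"claw":1},{"linear":[0,0,0.2],"twist":[0,0,0],"claw":1},{"linear":[0,0,0],"twist":[0,0,0],"claw":1}]'  >/dev/null && python3 g.py &&
python3 -m crank '[{"linear":[0,0,0.2],"twist":[0,0,0],"claw":1},{"linear":[0,0,0.2],"twist":[0,0,0],"claw":1},{"linear":[0,0,0.2],"twist":[0,0,0],"claw":1},{"linear":[0,0,0.2],"twist":[0,0,0],"claw":1},{"linear":[0,0,0],"twist":[0,0,0],"claw":1}]'  >/dev/null && python3 g.py &&
python3 -m crank '[{"linear":[0,0,0.2],"twist":[0,0,0],"claw":1},{"linear":[0,0,0.2],"twist":[0,0,0],"claw":1},{"linear":[0,0,0.2],"twist":[0,0,0],"claw":1},{"linear":[0,0,0.2],"twist":[0,0,0],"claw":1},{"linear":[0,0,0],"twist":[0,0,0],"claw":1}]'  >/dev/null && python3 g.py &&
python3 -m crank '[{"linear":[0,0,0.2],"twist":[0,0,0],"claw":1},{"linear":[0,0,0.2],"twist":[0,0,0],"claw":1},{"linear":[0,0,0.2],"twist":[0,0,0],"claw":1},{"linear":[0,0,0.2],"twist":[0,0,0],"claw":1},{"linear":[0,0,0],"twist":[0,0,0],"claw":1}]'  >/dev/null && python3 g.py
```

```text
132.65 [  5.2   0.9 -11.3] [ 0.17 -0.99  0.06] excess -0.03
133.4 [  5.7   0.7 -11.5] [ 0.1  -1.01  0.  ] excess 0.02
134.2 [  5.2   0.7 -10.7] [ 0.15 -1.1   0.06] excess -1.07
134.98 [  4.9   0.2 -12. ] [ 0.14 -1.01 -0.02] excess 0.09
135.7 [  5.6   0.8 -12.9] [ 0.12 -1.12  0.02] excess 0.75
136.15 [  5.2   1.8 -15. ] [ 0.11 -1.24  0.03] excess 2.76
```

```bash
cat > t.py <<'E'
from workcell import sense
import numpy as np,sys
s=sense(); q=s['ee_rot']; yaw=np.degrees(2*np.arctan2(q[0],q[1])); print(s['tool_pos'].round(5)*1e3,'turned',(yaw+45.04).round(2),s['force'].round(1),s['ft_torque'].round(3),s['opening'].round(4)); sys.exit(int(abs(s['ft_torque'][2])>.25 or np.hypot(*s['force'][:2])>12))
E
python3 -m crank '[{"linear":[0,0,-0.5],"twist":[0,0,0],"claw":1},{"linear":[0,0,-0.4],"twist":[0,0,0],"claw":1},{"linear":[0,0,0],"twist":[0,0,0],"claw":1},{"linear":[0,0,0],"twist":[0,0,0],"claw":1},{"linear":[0,0,0],"twist":[0,0,0],"claw":1}]'  >/dev/null && python3 g.py && python3 t.py &&
python3 -m crank '[{"linear":[0,0,0],"twist":[0,0,-1.5],"claw":1},{"linear":[0,0,0],"twist":[0,0,-1.5],"claw":1},{"linear":[0,0,0],"twist":[0,0,-1.5],"claw":1},{"linear":[0,0,0],"twist":[0,0,-1.5],"claw":1},{"linear":[0,0,0],"twist":[0,0,0],"claw":1}]' >/dev/null && python3 t.py
```

```text
135.6 [  5.5   0.8 -11.2] [ 0.13 -1.06  0.03] excess -0.86Traceback (most recent call last):
  File "t.py", line 3, in <module>
    s=sense(); q=s['ee_rot']; yaw=np.degrees(2*np.arctan2(q[0],q[1])); print(s['tool_pos'].round(5)*1e3,'turned',(yaw+45.04).round(2),s['force'].round(1),s['ft_torque'].round(3),s['opening'].round(4)); sys.exit(int(abs(s['ft_torque'][2])>.25 or np.hypot(*s['force'][:2])>12))
                                                                                                                                                                                  ^^^^^^^^^^^^^^^^^^
AttributeError: 'float' object has no attribute 'round'
```

```bash
sed -i "s/s\['opening'\].round(4)/round(s['opening'],4)/" t.py; python3 t.py &&
python3 -m crank '[{"linear":[0,0,0],"twist":[0,0,-1.5],"claw":1},{"linear":[0,0,0],"twist":[0,0,-1.5],"claw":1},{"linear":[0,0,0],"twist":[0,0,-1.5],"claw":1},{"linear":[0,0,0],"twist":[0,0,-1.5],"claw":1},{"linear":[0,0,0],"twist":[0,0,0],"claw":1}]' >/dev/null && python3 t.py
```

```text
[550.97  19.1  135.6 ] turned 0.01 [  5.5   0.8 -11.2] [ 0.125 -1.064  0.032] 0.0138
[550.85  19.16 135.59] turned 6.1 [  5.2   1.6 -10.9] [ 0.165 -1.028  0.009] 0.0133
```

```bash

python3 -m crank '[{"linear":[0,0,0],"twist":[0,0,-3],"claw":1},{"linear":[0,0,0],"twist":[0,0,-3],"claw":1},{"linear":[0,0,0],"twist":[0,0,-3],"claw":1},{"linear":[0,0,0],"twist":[0,0,-3],"claw":1},{"linear":[0,0,0],"twist":[0,0,-2],"claw":1}]' >/dev/null && python3 t.py &&
python3 -m crank '[{"linear":[0,0,0],"twist":[0,0,-3],"claw":1},{"linear":[0,0,0],"twist":[0,0,-3],"claw":1},{"linear":[0,0,0],"twist":[0,0,-3],"claw":1},{"linear":[0,0,0],"twist":[0,0,-3],"claw":1},{"linear":[0,0,0],"twist":[0,0,-2],"claw":1}]' >/dev/null && python3 t.py &&
python3 -m crank '[{"linear":[0,0,0],"twist":[0,0,-3],"claw":1},{"linear":[0,0,0],"twist":[0,0,-3],"claw":1},{"linear":[0,0,0],"twist":[0,0,-3],"claw":1},{"linear":[0,0,0],"twist":[0,0,-3],"claw":1},{"linear":[0,0,0],"twist":[0,0,-2],"claw":1}]' >/dev/null && python3 t.py &&
python3 -m crank '[{"linear":[0,0,0],"twist":[0,0,-3],"claw":1},{"linear":[0,0,0],"twist":[0,0,-3],"claw":1},{"linear":[0,0,0],"twist":[0,0,-3],"claw":1},{"linear":[0,0,0],"twist":[0,0,-3],"claw":1},{"linear":[0,0,0],"twist":[0,0,-2],"claw":1}]' >/dev/null && python3 t.py
```

```text
[550.7   19.34 135.53] turned 20.17 [  5.6   1.8 -12.1] [ 0.294 -1.007  0.03 ] 0.0133
[550.6   19.57 135.48] turned 34.17 [  5.    2.6 -11.8] [ 0.433 -0.947  0.046] 0.0133
[550.55  19.78 135.5 ] turned 48.18 [  5.3   3.9 -11. ] [ 0.661 -0.89   0.048] 0.0133
[550.57  20.   135.49] turned 62.18 [  4.2   4.7 -11.4] [ 0.801 -0.997  0.026] 0.0133
```

```bash

python3 -m crank '[{"linear":[0,0,0],"twist":[0,0,-3],"claw":1},{"linear":[0,0,0],"twist":[0,0,-3],"claw":1},{"linear":[0,0,0],"twist":[0,0,-3],"claw":1},{"linear":[0,0,0],"twist":[0,0,-2],"claw":1},{"linear":[0,0,0],"twist":[0,0,0],"claw":1}]' >/dev/null && python3 t.py &&
python3 -m crank '[{"linear":[0,0,0],"twist":[0,0,-0.9],"claw":1},{"linear":[0,0,0],"twist":[0,0,-0.9],"claw":1},{"linear":[0,0,0],"twist":[0,0,0],"claw":1},{"linear":[0,0,0],"twist":[0,0,0],"claw":1},{"linear":[0,0,0],"twist":[0,0,0],"claw":1}]' >/dev/null && python3 t.py
```

```text
[550.61  20.16 135.47] turned 73.15 [  5.    5.1 -11.5] [ 0.95  -0.978  0.001] 0.0133
[550.65  20.17 135.51] turned 74.84 [  4.9   4.6 -12.7] [ 0.909 -1.014 -0.002] 0.0135
```

```bash

python3 -m crank '[{"linear":[0,0,-0.4],"twist":[0,0,0],"claw":1},{"linear":[0,0,-0.4],"twist":[0,0,0],"claw":1},{"linear":[0,0,-0.4],"twist":[0,0,0],"claw":1},{"linear":[0,0,-0.4],"twist":[0,0,0],"claw":1},{"linear":[0,0,0],"twist":[0,0,0],"claw":1}]' >/dev/null && python3 t.py &&
python3 -m crank '[{"linear":[0,0,-0.2],"twist":[0,0,0],"claw":1},{"linear":[0,0,-0.2],"twist":[0,0,0],"claw":1},{"linear":[0,0,-0.2],"twist":[0,0,0],"claw":1},{"linear":[0,0,-0.2],"twist":[0,0,0],"claw":1},{"linear":[0,0,0],"twist":[0,0,0],"claw":1}]' >/dev/null && python3 t.py
```

```text
[550.64  20.19 133.92] turned 74.84 [  5.4   5.2 -11.4] [ 0.887 -0.95   0.015] 0.013
[550.62  20.2  133.14] turned 74.84 [  4.6   6.  -11.3] [ 0.933 -0.968  0.   ] 0.0135
```

Below the rim height with the spring still pulling, so the pin is entering the notch. Keep lowering.

```bash

python3 -m crank '[{"linear":[0,0,-0.2],"twist":[0,0,0],"claw":1},{"linear":[0,0,-0.2],"twist":[0,0,0],"claw":1},{"linear":[0,0,-0.2],"twist":[0,0,0],"claw":1},{"linear":[0,0,-0.2],"twist":[0,0,0],"claw":1},{"linear":[0,0,0],"twist":[0,0,0],"claw":1}]' >/dev/null && python3 t.py &&
python3 -m crank '[{"linear":[0,0,-0.2],"twist":[0,0,0],"claw":1},{"linear":[0,0,-0.2],"twist":[0,0,0],"claw":1},{"linear":[0,0,-0.2],"twist":[0,0,0],"claw":1},{"linear":[0,0,0],"twist":[0,0,0],"claw":1},{"linear":[0,0,0],"twist":[0,0,0],"claw":1}]' >/dev/null && python3 t.py
```

```text
[550.64  20.21 132.36] turned 74.84 [  4.2   5.  -10.4] [ 0.922 -0.931 -0.062] 0.0134
[550.65  20.19 131.8 ] turned 74.84 [  4.4   5.1 -10.1] [ 0.933 -0.93  -0.014] 0.0134
```

```bash

python3 -m crank '[{"linear":[0,0,-0.2],"twist":[0,0,0],"claw":1},{"linear":[0,0,-0.2],"twist":[0,0,0],"claw":1},{"linear":[0,0,-0.2],"twist":[0,0,0],"claw":1},{"linear":[0,0,0],"twist":[0,0,0],"claw":1},{"linear":[0,0,0],"twist":[0,0,0],"claw":1}]' >/dev/null; python3 t.py 
python3 -m crank '[{"linear":[0,0,-0.2],"twist":[0,0,0],"claw":1},{"linear":[0,0,-0.2],"twist":[0,0,0],"claw":1},{"linear":[0,0,-0.2],"twist":[0,0,0],"claw":1},{"linear":[0,0,0],"twist":[0,0,0],"claw":1},{"linear":[0,0,0],"twist":[0,0,0],"claw":1}]' >/dev/null ; python3 t.py
```

```text
[550.63  20.22 131.37] turned 74.84 [ 4.   5.5 -8.4] [ 0.943 -0.826  0.016] 0.0134
[550.66  20.2  131.2 ] turned 74.84 [ 3.2  4.1 -4.7] [ 1.009 -0.611  0.   ] 0.013
```

```bash

python3 -m crank '[{"linear":[0,0,-0.2],"twist":[0,0,0],"claw":1},{"linear":[0,0,-0.2],"twist":[0,0,0],"claw":1},{"linear":[0,0,-0.2],"twist":[0,0,0],"claw":1},{"linear":[0,0,0],"twist":[0,0,0],"claw":1},{"linear":[0,0,0],"twist":[0,0,0],"claw":1}]' 20 >/dev/null ; python3 t.py
python3 -m crank '[{"linear":[0,0,0],"twist":[0,0,0],"claw":0.8},{"linear":[0,0,0],"twist":[0,0,0],"claw":0.7},{"linear":[0,0,0],"twist":[0,0,0],"claw":0.5},{"linear":[0,0,0],"twist":[0,0,0],"claw":0.4},{"linear":[0,0,0],"twist":[0,0,0],"claw":0.4}]' >/dev/null ; python3 t.py
python3 -m crank '[{"linear":[0,0,14],"twist":[0,0,0],"claw":0.4},{"linear":[0,0,14],"twist":[0,0,0],"claw":0.4},{"linear":[0,0,14],"twist":[0,0,0],"claw":0.4},{"linear":[0,0,14],"twist":[0,0,0],"claw":0.4},{"linear":[0,0,0],"twist":[0,0,0],"claw":0.4}]'  >/dev/null
python3 -m crank '[{"linear":[0,0,0],"twist":[0,0,0],"claw":0.4},{"linear":[0,0,0],"twist":[0,0,0],"claw":0.4},{"linear":[0,0,0],"twist":[0,0,0],"claw":0.4},{"linear":[0,0,0],"twist":[0,0,0],"claw":0.4},{"linear":[0,0,0],"twist":[0,0,0],"claw":0.4}]'
python3 look.py w3.png
```

```text
[550.72  20.16 131.09] turned 74.84 [2.3 5.8 0.5] [ 0.962 -0.432  0.006] 0.0135
[550.92  18.93 130.49] turned 74.82 [ 0.4 -0.4 -0.3] [ 0.016 -0.026  0.025] 0.0516
time: 21.45
tool_pos: [0.5507, 0.0191, 0.1856]
ee_rot: [0.257, 0.966, -0.0, -0.001]
force: [-0.0, -0.4, -0.2]
opening: 0.0514
finger_force: 0.0
[0.5509 0.0191 0.1857] [ 2.569e-01  9.664e-01 -2.000e-04 -6.000e-04] [-0.32  0.09 -0.24]
red n 1681 z 0.1419 ((550.456787109375, 19.732418060302734), (13.708052635192871, 45.27362060546875), 60.4904899597168) px 276.0 240.0 med [0.5485 0.021  0.1408]
```

View pics/w3.png

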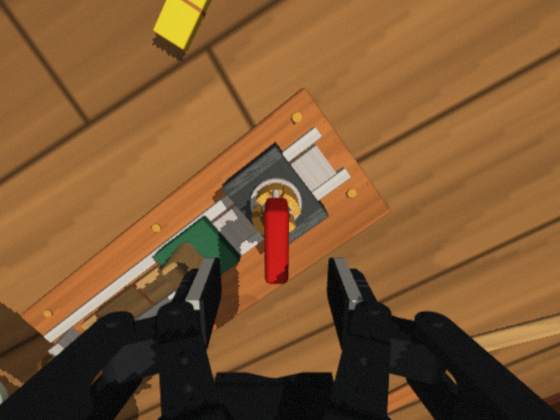

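The view shows the red bar at (276,240), retracted on its own (top 142 mm, against 125 before) and turned 75°. Now over to the stop's handle.

```bash

python3 -m crank '[{"linear":[1.4,-8.9,4],"twist":[0,0,3.8],"claw":0.4},{"linear":[1.4,-8.9,0],"twist":[0,0,3.8],"claw":0.4},{"linear":[1.4,-8.9,0],"twist":[0,0,3.8],"claw":0.4},{"linear":[1.4,-8.9,0],"twist":[0,0,3.8],"claw":0.4},{"linear":[1.4,-8.9,0],"twist":[0,0,3.8],"claw":0.4}]' >/dev/null
python3 -m crank '[{"linear":[1.4,-8.9,0],"twist":[0,0,3.8],"claw":0.4},{"linear":[1.4,-8.9,0],"twist":[0,0,3.8],"claw":0.4},{"linear":[1.4,-8.9,0],"twist":[0,0,3.8],"claw":0.4},{"linear":[1.4,-8.9,0],"twist":[0,0,3.8],"claw":0.4},{"linear":[1.4,-8.9,0],"twist":[0,0,3.8],"claw":0.4}]' >/dev/null
python3 -m crank '[{"linear":[0,0,0],"twist":[0,0,0],"claw":0.4},{"linear":[0,0,0],"twist":[0,0,0],"claw":0.4},{"linear":[0,0,0],"twist":[0,0,0],"claw":0.4},{"linear":[0,0,0],"twist":[0,0,0],"claw":0.4},{"linear":[0,0,0],"twist":[0,0,0],"claw":0.4}]'
python3 look.py w4.png
python3 - <<'E'
from h import *
p,d,X=pts('wrist'); s=sense()
R=np.hypot(X[...,0]-.565,X[...,1]+.07); m=(R<.045)&(X[...,2]>.07)&(X[...,2]<.11)&(d>.08)
t=X[m]; zt=np.percentile(t[:,2],90); t=t[t[:,2]>zt-.005]; print(len(t),zt,t.mean(0),cv2.minAreaRect((t[:,:2]*1000).astype(np.float32)))
# rails direction / blank / fence profile in jig frame about the handle
E
```

```text
time: 22.75
tool_pos: [0.565, -0.0694, 0.1903]
ee_rot: [-0.072, 0.997, 0.0, -0.0]
force: [-0.5, 0.5, -0.0]
opening: 0.0512
finger_force: 0.0
[ 0.5651 -0.0694  0.1904] [-7.170e-02  9.974e-01  0.000e+00 -1.000e-04] [ 0.12 -0.68 -1.3 ]
red n 1663 z 0.1419 ((551.0303344726562, 18.904903411865234), (14.263495445251465, 45.51905059814453), 60.19808578491211) px 430.0 241.0 med [0.5497 0.0186 0.1408]
1055 0.0897317159325052 [ 0.5618285  -0.07024927  0.08853455] ((562.8552856445312, -69.9008560180664), (38.548580169677734, 15.308906555175781), 7.605672359466553)
```

View pics/w4.png

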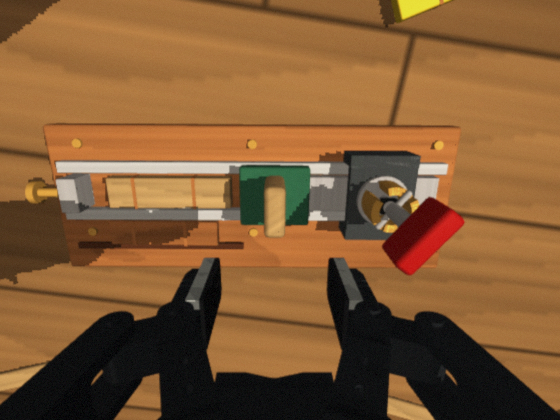

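The wrist view shows the knob still retracted and turned (422,235), the handle at (274,205), the blank from (107) to (232), and the fence face at about (92,192). Now I'll descend and pinch the handle.

```bash

python3 -m crank '[{"linear":[-1.1,-0.2,-11.4],"twist":[0,0,0],"claw":0.4},{"linear":[-1.1,-0.3,-11.4],"twist":[0,0,0],"claw":0.4},{"linear":[0,0,-11.4],"twist":[0,0,0],"claw":0.4},{"linear":[0,0,-11.4],"twist":[0,0,0],"claw":0.4},{"linear":[0,0,-11.4],"twist":[0,0,0],"claw":0.4}]' >/dev/null;python3 t.py
python3 -m crank '[{"linear":[0,0,-11.4],"twist":[0,0,0],"claw":0.4},{"linear":[0,0,-11.4],"twist":[0,0,0],"claw":0.4},{"linear":[0,0,-11.4],"twist":[0,0,0],"claw":0.4},{"linear":[0,0,-11.4],"twist":[0,0,0],"claw":0.4},{"linear":[0,0,-10.4],"twist":[0,0,0],"claw":0.4}]' >/dev/null;python3 t.py
python3 -m crank '[{"linear":[0,0,0],"twist":[0,0,0],"claw":0.5},{"linear":[0,0,0],"twist":[0,0,0],"claw":0.6},{"linear":[0,0,0],"twist":[0,0,0],"claw":0.7},{"linear":[0,0,0],"twist":[0,0,0],"claw":0.8},{"linear":[0,0,0],"twist":[0,0,0],"claw":1}]' 25
python3 -m crank '[{"linear":[0,0,0],"twist":[0,0,0],"claw":1},{"linear":[0,0,0],"twist":[0,0,0],"claw":1},{"linear":[0,0,0],"twist":[0,0,0],"claw":1},{"linear":[0,0,0],"twist":[0,0,0],"claw":1},{"linear":[0,0,0],"twist":[0,0,0],"claw":1}]';python3 t.py
```

```text
[563.08 -70.13 132.72] turned 36.81 [-0.2  0.7 -0. ] [-0.022 -0.041 -0.012] 0.0514
[562.86 -70.36  76.06] turned 36.82 [-0.1  0.   0.5] [-0.03   0.009 -0.039] 0.0515
time: 24.05
tool_pos: [0.5635, -0.0703, 0.078]
ee_rot: [-0.071, 0.997, -0.0, 0.001]
force: [-0.2, 0.7, 1.2]
opening: 0.0161
finger_force: 28.1
time: 24.47
tool_pos: [0.5635, -0.0703, 0.078]
ee_rot: [-0.072, 0.997, -0.0, 0.001]
force: [0.2, 3.0, 6.5]
opening: 0.0156
finger_force: 29.0
[563.51 -70.28  78.01] turned 36.83 [0.2 3.  6.5] [ 0.405  0.056 -0.232] 0.0156
```

```bash
cat > s.py <<'E'
from workcell import sense
import numpy as np,sys
s=sense(); a=np.array([.135,-.991,0]); f=s['force']; tr=(s['tool_pos']*1e3-[563.51,-70.28,78])@a
print('travel',tr.round(2),'resist',(-f@a).round(2),'f',f.round(1),s['ft_torque'].round(2)); sys.exit(int(-f@a>float(sys.argv[1])))
E
python3 -m crank '[{"linear":[0,0,0.3],"twist":[0,0,0],"claw":1},{"linear":[0.14,-1,0.3],"twist":[0,0,0],"claw":1},{"linear":[0.14,-1,0],"twist":[0,0,0],"claw":1},{"linear":[0.14,-1,0],"twist":[0,0,0],"claw":1},{"linear":[0.14,-1,0],"twist":[0,0,0],"claw":1}]' >/dev/null;python3 s.py 7 &&
python3 -m crank '[{"linear":[0.14,-1,0],"twist":[0,0,0],"claw":1},{"linear":[0.14,-1,0],"twist":[0,0,0],"claw":1},{"linear":[0.14,-1,0],"twist":[0,0,0],"claw":1},{"linear":[0.14,-1,0],"twist":[0,0,0],"claw":1},{"linear":[0.14,-1,0],"twist":[0,0,0],"claw":1}]' >/dev/null;python3 s.py 7
```

```text
travel 4.24 resist 3.08 f [2.3 3.4 0.4] [ 0.53 -0.46 -0.22]
travel 9.31 resist 3.39 f [ 4.4  4.  -1.3] [ 0.62 -0.58 -0.23]
```

```bash
python3 - <<'E'
from h import *
# gap estimates along jig -y from the w4 depth (points near channel line)
p,d,X=pts('wrist'); a=np.array([.135,-.991]); b=np.array([.991,.135])
c=np.array([.5629,-.0699]); q=X[...,:2]-c; al=q@a*1e3; la=q@b*1e3
import math
m0=(X[...,2]>.03)&(X[...,2]<.05)&(al>-60)&(al<60)
print('channel lateral of stop top',np.median(la[m0&(X[...,2]>.042)]))
L=np.median(la[m0&(X[...,2]>.042)])
for k in range(10,175,3):
    m=(al>=k)&(al<k+3)&(abs(la-L+0)<8)&(d>.05)
    if m.any(): print(k,(np.median(X[...,2][m])*1e3).round(1),p[m].mean(0).round(),end=' | ')
E
```

```text
channel lateral of stop top -3.4656478371138295
10 251.3 [16. 19. 17.] | 13 246.8 [20. 24. 20.] | 16 45.2 [32. 57. 38.] | 19 45.3 [28. 56. 38.] | 22 45.4 [23. 43. 30.] | 25 204.5 [17. 18. 16.] | 28 211.4 [52. 52. 48.] | 31 219.8 [42. 39. 36.] | 34 219.5 [25. 20. 18.] | 37 214.5 [34. 26. 20.] | 40 227.1 [26. 24. 20.] | 43 227.8 [30. 27. 22.] | 46 230.1 [24. 21. 18.] | 49 245.5 [17. 16. 14.] | 52 248.4 [20. 19. 17.] | 55 245.0 [24. 21. 18.] | 58 247.8 [28. 24. 20.] | 61 251.4 [44. 36. 26.] | 64 34.1 [151. 115.  70.] | 67 33.5 [203. 156.  93.] | 70 33.9 [198. 129.  69.] | 73 33.7 [201. 147.  85.] | 76 33.6 [202. 156.  93.] | 79 33.5 [202. 156.  93.] | 82 33.5 [203. 158.  94.] | 85 33.4 [203. 157.  93.] | 88 33.6 [202. 157.  93.] | 91 33.6 [202. 156.  93.] | 94 33.6 [202. 156.  93.] | 97 33.6 [203. 157.  94.] | 100 33.7 [204. 157.  93.] | 103 33.7 [203. 157.  93.] | 106 33.6 [202. 157.  93.] | 109 33.7 [202. 156.  93.] | 112 33.6 [204. 158.  94.] | 115 33.7 [203. 157.  94.] | 118 33.7 [203. 157.  94.] | 121 33.7 [199. 146.  85.] | 124 33.9 [197. 126.  66.] | 127 33.6 [203. 156.  92.] | 130 33.7 [204. 158.  94.] | 133 33.5 [202. 156.  93.] | 136 33.5 [202. 157.  93.] | 139 33.7 [201. 156.  93.] | 142 33.6 [203. 156.  93.] | 145 33.6 [199. 153.  91.] | 148 33.3 [159. 117.  68.] | 151 19.3 [139.  83.  41.] | 154 19.7 [134.  83.  43.] | 157 19.5 [157.  92.  46.] | 160 19.7 [181. 108.  54.] | 163 19.3 [182. 109.  55.] | 166 30.8 [133. 112.  94.] | 169 38.7 [147. 136. 125.] | 172 45.5 [199. 188. 175.] |
```

```bash

python3 -m crank '[{"linear":[0.3,-1,0],"twist":[0,0,0],"claw":1},{"linear":[0.2,-1,0],"twist":[0,0,0],"claw":1},{"linear":[0.15,-1,0],"twist":[0,0,0],"claw":1},{"linear":[0.15,-1,0],"twist":[0,0,0],"claw":1},{"linear":[0.15,-1,0],"twist":[0,0,0],"claw":1}]' >/dev/null;python3 s.py 6 &&
python3 -m crank '[{"linear":[0.07,-0.5,0],"twist":[0,0,0],"claw":1},{"linear":[0.07,-0.5,0],"twist":[0,0,0],"claw":1},{"linear":[0.07,-0.5,0],"twist":[0,0,0],"claw":1},{"linear":[0.07,-0.5,0],"twist":[0,0,0],"claw":1},{"linear":[0.07,-0.5,0],"twist":[0,0,0],"claw":1}]' >/dev/null;python3 s.py 6 &&
python3 -m crank '[{"linear":[0.07,-0.5,0],"twist":[0,0,0],"claw":1},{"linear":[0.07,-0.5,0],"twist":[0,0,0],"claw":1},{"linear":[0.07,-0.5,0],"twist":[0,0,0],"claw":1},{"linear":[0.07,-0.5,0],"twist":[0,0,0],"claw":1},{"linear":[0.07,-0.5,0],"twist":[0,0,0],"claw":1}]' >/dev/null;python3 s.py 6
python3 - <<'E'
from h import *
cap('top');p,d,X=pts('top'); a=np.array([.135,-.991]); b=np.array([.991,.135])
q=X[...,:2]-np.array([.5629,-.0699]); al=q@a*1e3; la=q@b*1e3
for k in range(10,180,4):
    m=(al>=k)&(al<k+4)&(abs(la+3.5)<8)
    if m.any(): print(k,(np.median(X[...,2][m])*1e3).round(1),p[m].mean(0).round(),end=' | ')
E
```

```text
travel 14.35 resist 3.2 f [3.4 3.7 1.2] [ 0.56 -0.5  -0.33]
travel 16.82 resist 3.9 f [2.9 4.3 1.6] [ 0.58 -0.57 -0.2 ]
travel 19.36 resist 3.6 f [3.5 4.1 0.9] [ 0.58 -0.49 -0.25]
10 474.6 [ 93. 125. 118.] | 14 473.8 [ 93. 125. 118.] | 18 474.0 [ 91. 124. 117.] | 22 474.5 [ 91. 123. 115.] | 26 474.5 [ 91. 123. 115.] | 30 474.2 [ 92. 122. 115.] | 34 474.0 [ 92. 122. 114.] | 38 474.0 [ 90. 120. 112.] | 42 473.4 [ 91. 119. 111.] | 46 474.0 [ 91. 118. 110.] | 50 473.4 [ 90. 117. 109.] | 54 473.1 [ 91. 113. 105.] | 58 471.5 [ 82. 101.  94.] | 62 469.8 [71. 80. 73.] | 66 476.6 [76. 88. 80.] | 70 477.7 [80. 93. 85.] | 74 473.7 [82. 94. 86.] | 78 474.5 [78. 90. 82.] | 82 469.0 [112. 100.  80.] | 86 459.6 [132. 106.  76.] | 154 34.4 [145. 118.  86.] | 158 32.5 [138. 106.  74.] | 162 21.8 [145.  99.  66.] | 166 35.0 [119. 101.  91.] | 170 47.8 [150. 138. 131.] | 174 46.2 [170. 157. 150.] | 178 47.7 [180. 167. 161.] |
```

```bash

python3 -m crank '[{"linear":[0.07,-0.5,0],"twist":[0,0,0],"claw":1},{"linear":[0.07,-0.5,0],"twist":[0,0,0],"claw":1},{"linear":[0.07,-0.5,0],"twist":[0,0,0],"claw":1},{"linear":[0.07,-0.5,0],"twist":[0,0,0],"claw":1},{"linear":[0.07,-0.5,0],"twist":[0,0,0],"claw":1}]' >/dev/null;python3 s.py 5.5 &&
python3 -m crank '[{"linear":[0.05,-0.3,0],"twist":[0,0,0],"claw":1},{"linear":[0.05,-0.3,0],"twist":[0,0,0],"claw":1},{"linear":[0.05,-0.3,0],"twist":[0,0,0],"claw":1},{"linear":[0.05,-0.3,0],"twist":[0,0,0],"claw":1},{"linear":[0.05,-0.3,0],"twist":[0,0,0],"claw":1}]' >/dev/null;python3 s.py 5.5 &&
python3 -m crank '[{"linear":[0.04,-0.3,0],"twist":[0,0,0],"claw":1},{"linear":[0.04,-0.3,0],"twist":[0,0,0],"claw":1},{"linear":[0.04,-0.3,0],"twist":[0,0,0],"claw":1},{"linear":[0.04,-0.3,0],"twist":[0,0,0],"claw":1},{"linear":[0.04,-0.3,0],"twist":[0,0,0],"claw":1}]' >/dev/null;python3 s.py 5.5 &&
python3 -m crank '[{"linear":[0.04,-0.2,0],"twist":[0,0,0],"claw":1},{"linear":[0.03,-0.2,0],"twist":[0,0,0],"claw":1},{"linear":[0.03,-0.2,0],"twist":[0,0,0],"claw":1},{"linear":[0.03,-0.2,0],"twist":[0,0,0],"claw":1},{"linear":[0.03,-0.2,0],"twist":[0,0,0],"claw":1}]' >/dev/null;python3 s.py 5.5 &&
python3 -m crank '[{"linear":[0.04,-0.2,0],"twist":[0,0,0],"claw":1},{"linear":[0.03,-0.2,0],"twist":[0,0,0],"claw":1},{"linear":[0.03,-0.2,0],"twist":[0,0,0],"claw":1},{"linear":[0.03,-0.2,0],"twist":[0,0,0],"claw":1},{"linear":[0.03,-0.2,0],"twist":[0,0,0],"claw":1}]' >/dev/null;python3 s.py 5.5 &&
python3 -m crank '[{"linear":[0.04,-0.2,0],"twist":[0,0,0],"claw":1},{"linear":[0.03,-0.2,0],"twist":[0,0,0],"claw":1},{"linear":[0.03,-0.2,0],"twist":[0,0,0],"claw":1},{"linear":[0.03,-0.2,0],"twist":[0,0,0],"claw":1},{"linear":[0.03,-0.2,0],"twist":[0,0,0],"claw":1}]' >/dev/null;python3 s.py 5.5
```

```text
travel 21.82 resist 2.96 f [2.6 3.3 2.2] [ 0.61 -0.57 -0.24]
travel 23.37 resist 3.62 f [2.5 4.  1.4] [ 0.58 -0.53 -0.21]
travel 24.87 resist 2.7 f [4.4 3.3 0.9] [ 0.59 -0.57 -0.28]
travel 25.87 resist 3.5 f [2.9 3.9 1.1] [ 0.56 -0.54 -0.2 ]
travel 26.87 resist 3.41 f [3.  3.8 1.1] [ 0.56 -0.53 -0.25]
travel 27.55 resist 5.83 f [3.3 6.3 1.1] [ 0.88 -0.59 -0.2 ]
```

```bash

python3 -m crank '[{"linear":[0.03,-0.2,0],"twist":[0,0,0],"claw":1},{"linear":[0.03,-0.2,0],"twist":[0,0,0],"claw":1},{"linear":[0.01,-0.1,0],"twist":[0,0,0],"claw":1},{"linear":[0,0,0],"twist":[0,0,0],"claw":1},{"linear":[0,0,0],"twist":[0,0,0],"claw":1}]' >/dev/null;python3 s.py 9.5 &&
python3 -m crank '[{"linear":[0.01,-0.1,0],"twist":[0,0,0],"claw":1},{"linear":[0,0,0],"twist":[0,0,0],"claw":1},{"linear":[0,0,0],"twist":[0,0,0],"claw":1},{"linear":[0,0,0],"twist":[0,0,0],"claw":1},{"linear":[0,0,0],"twist":[0,0,0],"claw":1}]' >/dev/null;python3 s.py 9
```

```text
travel 27.59 resist 6.96 f [3.7 7.5 2. ] [ 1.05 -0.64 -0.27]
travel 27.59 resist 6.91 f [3.3 7.4 3. ] [ 1.08 -0.57 -0.24]
```

```bash

python3 -m crank '[{"linear":[0.03,-0.2,0],"twist":[0,0,0],"claw":1},{"linear":[0.03,-0.2,0],"twist":[0,0,0],"claw":1},{"linear":[0.03,-0.2,0],"twist":[0,0,0],"claw":1},{"linear":[0.03,-0.2,0],"twist":[0,0,0],"claw":1},{"linear":[0,0,0],"twist":[0,0,0],"claw":1}]' >/dev/null;python3 s.py 12 &&
python3 -m crank '[{"linear":[0,0,0],"twist":[0,0,0],"claw":1},{"linear":[0,0,0],"twist":[0,0,0],"claw":1},{"linear":[0,0,0],"twist":[0,0,0],"claw":1},{"linear":[0,0,0],"twist":[0,0,0],"claw":1},{"linear":[0,0,0],"twist":[0,0,0],"claw":1}]' >/dev/null;python3 s.py 12
```

```text
travel 27.64 resist 9.74 f [ 3.1 10.3  2.9] [ 1.49 -0.63 -0.22]
travel 27.66 resist 11.69 f [ 3.5 12.3  3.6] [ 1.47 -0.66 -0.16]
```

```bash

python3 -m crank '[{"linear":[-0.03,0.3,0],"twist":[0,0,0],"claw":1},{"linear":[-0.03,0.3,0],"twist":[0,0,0],"claw":1},{"linear":[-0.03,0.3,0],"twist":[0,0,0],"claw":1},{"linear":[0,0,0],"twist":[0,0,0],"claw":1},{"linear":[0,0,0],"twist":[0,0,0],"claw":1}]' >/dev/null;python3 s.py 12
```

```text
travel 27.61 resist 7.2 f [3.2 7.7 1.5] [ 0.98 -0.56 -0.24]
```

```bash

python3 -m crank '[{"linear":[-0.03,0.3,0],"twist":[0,0,0],"claw":1},{"linear":[-0.03,0.4,0],"twist":[0,0,0],"claw":1},{"linear":[0,0,0],"twist":[0,0,0],"claw":1},{"linear":[0,0,0],"twist":[0,0,0],"claw":1},{"linear":[0,0,0],"twist":[0,0,0],"claw":1}]' >/dev/null;python3 s.py 12
python3 -m crank '[{"linear":[0,0,0],"twist":[0,0,0],"claw":0.8},{"linear":[0,0,0],"twist":[0,0,0],"claw":0.7},{"linear":[0,0,0],"twist":[0,0,0],"claw":0.6},{"linear":[0,0,0],"twist":[0,0,0],"claw":0.5},{"linear":[0,0,0],"twist":[0,0,0],"claw":0.4}]' 20 >/dev/null;python3 s.py 12
python3 -m crank '[{"linear":[0,0,8],"twist":[0,0,0],"claw":0.4},{"linear":[0,0,15],"twist":[0,0,0],"claw":0.4},{"linear":[0,0,25],"twist":[0,0,0],"claw":0.4},{"linear":[0,0,30],"twist":[0,0,0],"claw":0.4},{"linear":[0,0,30],"twist":[0,0,0],"claw":0.4}]' >/dev/null
python3 -m crank '[{"linear":[-15,0,10],"twist":[0,0,0],"claw":0.4},{"linear":[-20,0,10],"twist":[0,0,0],"claw":0.4},{"linear":[-20,0,0],"twist":[0,0,0],"claw":0.4},{"linear":[-5,0,0],"twist":[0,0,0],"claw":0.4},{"linear":[0,0,0],"twist":[0,0,0],"claw":0.4}]' >/dev/null
python3 -m crank '[{"linear":[0,0,0],"twist":[0,0,0],"claw":0.4},{"linear":[0,0,0],"twist":[0,0,0],"claw":0.4},{"linear":[0,0,0],"twist":[0,0,0],"claw":0.4},{"linear":[0,0,0],"twist":[0,0,0],"claw":0.4},{"linear":[0,0,0],"twist":[0,0,0],"claw":0.4}]'
python3 look.py w5.png
python3 - <<'E'
from h import *
p=np.load('wrist.npz')['p']; print(p.shape)
p,_,_=cap('scene'); cv2.imwrite('pics/c5.png',cv2.resize(p[200:330,190:360,::-1],(680,520),interpolation=cv2.INTER_CUBIC))
E
```

```text
travel 27.61 resist 4.38 f [2.3 4.7 1.7] [ 0.63 -0.54 -0.26]
travel 27.84 resist 0.43 f [-0.6  0.4 -0.5] [ 0.03 -0.03  0.02]
time: 33.27
tool_pos: [0.5077, -0.0977, 0.2057]
ee_rot: [-0.072, 0.997, 0.0, -0.0]
force: [0.2, -0.5, 0.4]
opening: 0.0512
finger_force: 0.0
[ 0.5076 -0.0977  0.2057] [-7.180e-02  9.974e-01  0.000e+00 -2.000e-04] [ 0.08 -0.57 -0.22]
red n 546 z 0.1414 ((541.0806884765625, 24.52404022216797), (14.304916381835938, 22.78312873840332), 60.611202239990234) px 448.0 300.0 med [0.5391 0.024  0.1403]
(420, 560, 3)
```

View pics/w5.png

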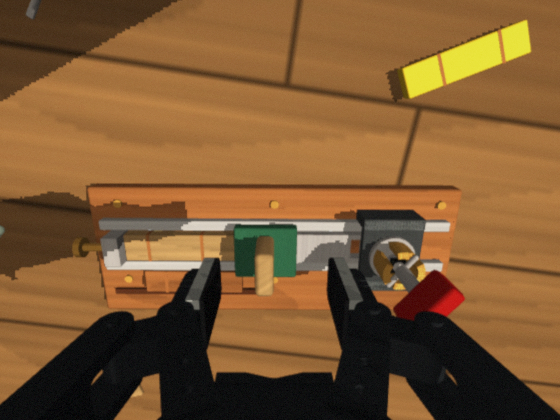

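View pics/c5.png

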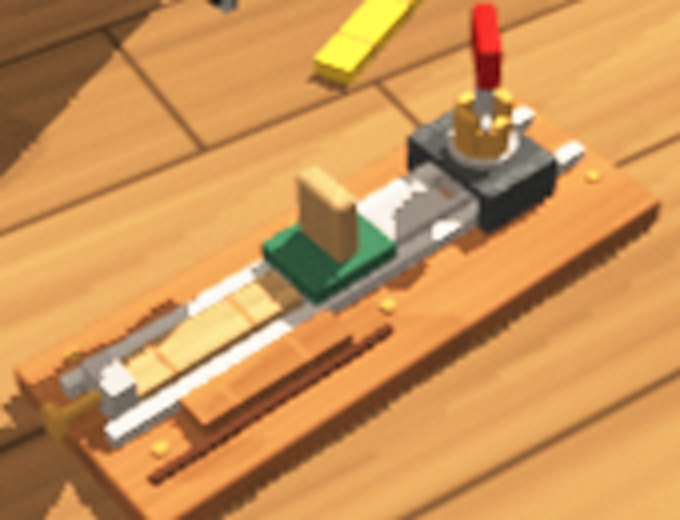

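Both views show the blank touching the fence (w5 at (122,245)) and the stop against the blank (235,250). The knob is still retracted and turned, and the gripper is clear of everything. Handing in.

```bash
python3 -c "
from workcell import *
print(job_done())"
```

```text
the job is handed in; nothing more can be done
None
```

The job is handed in at about 33 s of the 72 s allowed: the plunger stayed retracted in its rest notch after I let go, and the blank is pressed home with no gap visible at the fence or the stop in the last pictures.

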